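Roll the sample canister up on to the turning stand and turn its window up

TASK

Roll the metal sample canister along the worktop and up the ramp, without lifting it, until it lies on the two rollers of the blue turning stand, then turn it there until its orange window strip faces straight up, and leave it resting so. Handle it gently and leave the other things on the worktop where they are.

Things in the scene. Friction and masses are not known exactly. Their poses are not given: they have to be found in the camera images.
- canister: Loose round aluminium canister with black end caps, diameter 60, length 150, 0.25 to 0.5 kg. Origin at its centre, on its axis (own x). Own +z points out of the middle of the orange window strip (90 x 21); a thin blue line marks the opposite side. Starts on the worktop before the ramp, about parallel to the rollers, window turned down and to the stand. Rolls easily; rolls back if let go on the ramp.
- stand: Blue turning stand, fixed to the worktop. Origin on the worktop midway between two black idle rollers that run along its own x (diameter 16, length 192, axes at y +23 and -23, 10 above the worktop; turn freely, slight friction). Stop bar behind: front face y -36, top 40 high. Side cheeks from x +-98 outward, 26 high.
- ramp_foot (a point): Middle of the foot of the stand's aluminium ramp, on the worktop at y +115 in the stand's frame (axes as stand). The ramp is 196 wide and rises from here to a height of 16 at y +34, just before the front roller. The canister comes from beyond it, from the +y side. Pushed from behind at mid height the canister rolls or slides up; pushed higher up it wedges under the fingers.
- stand_seat (a point): Where the centre of the seated canister belongs: midway between rollers and cheeks, 40 above the worktop (axes as stand). There its crest is 70 above the worktop; rubbing the crest across the axis with light pressure (some 5 N) turns it in place, either way. The dips over the rollers hold it.

How it is judged:
By the outcome, as a careful person would: the job done as asked, in the order asked, and still so for the second after the job is handed in, with the robot touching nothing.
It also fails if it takes over 48 s, if anything falls off the work surface, if the arm or the gripper's body presses on something with over 40 N, if the wrist force passes 120 N, or if a joint passes its speed limit or range.

ROBOT

A 7-joint arm with a two-finger parallel gripper is mounted at the origin on a cart in front of the work surface, level with it; the furniture and walls round the work are solid. World frame = base frame: x ahead of the robot, y to its left, z up, the work surface at z = 0. Lengths are in m, angles in rad, forces in N, time in s.
With the tool pointing down it reaches from about 0.4 to 0.875 m from the base axis. Payload 19.3 kg.
Tool frame: the origin (TCP) lies on the mounting face of the last link; the fingertips stand 173 mm ahead of it and the grasp point (between the pads) lies 155 mm ahead of it (bot.grip_point_offset is the distance from the TCP to the grasp point, in m); z points along the fingers, y is the line along which they close (so a half turn about z gives the same grasp; the last joint's range is limited). The gripper opens to 85 mm and grips with 20 to 120 N. Pads are 22 mm wide; open, the fingers measure 114 mm over their backs; the gripper's body (76 mm by 85 mm) begins 54 mm behind the grasp point. The pads swing forward as they close: fully open they stand 13 mm farther back than shut.
Start: joints at [1.061, 0.521, -0.036, 1.599, 0.021, 1.021, -0.113], TCP at [0.266, -0.566, 0.405] pointing down, gripper open.
Joint ranges: [-2.91, 2.91], [-0.3, 2.13], [-1.5, 1.42], [0.17, 2.43], [-1.26, 4.41], [0.16, 1.93], [-2.52, 2.52]. Speed limits (rad/s): [1.89, 1.89, 2.39, 2.39, 3.01, 3.01, 3.01].

INTERFACE

Orientations are given as [roll, pitch, yaw] about the fixed x, y, z axes, in that order (R = Rz(yaw) Ry(pitch) Rx(roll)).
In Python, from workcell import bot gives the robot as it stands.
- The arm moves only by the tool arm_command, never from a script. Its argument "deltas" is a list of rows, each a list of 3 entries, a list of its own where there are three numbers: the shift along the tool's x, y, z in cm, then the turn, a rotation vector about the tool's x, y, z in rad, then the finger opening in cm, from 0 to 8.54. In form: [[[tx, ty, tz], [rx, ry, rz], claw], ...]. A call has 1 to 20 rows; each row shifts and turns the commanded pose from where the row before left it, along the tool's axes as they then stand; what a row does not reach is not made up. A row lasts 1/10 s, in which the tool goes at most 50 mm and 8.59 degrees, less where a joint would pass 70% of its speed; a pose out of reach is approached as far as the arm can. A call with a gripper value outside its range is refused whole. The fingers move at their own pace and stop on an object; "newtons" is the grip in N (left out, the last holds). Time passes only in rows, so rows that do not move let the fingers close. It gives the time, the measured TCP pose, the force, the opening and the grip force at its end, in the units of the state.
- bot.observe(): the state, without advancing time (a new reading comes with each control period).
- bot.grab_frame(name): name is "scene" or "top" or "wrist"; returns a dict with "frame" (400x640x3 uint8, red, green, blue), "K" (3x3 intrinsics, pixels), "rvec" (rotation vector, rad) and "tvec" (3), from world to camera coordinates, as OpenCV has them; the wrist camera has in their place "T_tool_cam" (4x4, takes a point from camera to tool coordinates, whose origin is the TCP and whose axes are the flange's). Camera axes: x right, y down, z forward; pixel columns grow to the right and rows downward; lengths in m; the calibration is good to about 2 mm. A picture is of the moment at which its call begins: read the wrist's pose just before it. There is no depth.
- bot.job_done(): hands the job in; it is judged then, once.
Trained networks look in a picture, given as the dict that the camera call returned (one of the last four; its "shot" number tells which), for a name from the list of things; names that differ only in an ending like _2 or _b are one class to them, and where a whole thing is asked for, a point or a joint stands for the part that bears it (a point fixed in the world has none). Each returns a list of dicts, best first, with "p" (0 to 1); they miss things now and then, are a little off and sometimes report something else, mostly with a low value. They report only what shows in the picture. A call takes as long as a camera call.
- bot.find_in(name, picture): "rect" ([left, top, width, height] in pixels, round what is visible of it).
- bot.mark_of(name, picture): "at" ([column, row] in pixels: a listed point, or the origin of a listed thing).
The state is a dict: "clock": time; "qpos": joint angles; "qd": joint speeds; "joint_efforts": joint torques, N m; "position": TCP position; "tool_rot": TCP orientation; "force": force on the tool from outside, world axes, zero at the start; "moment": the same for the moment, N m; "grip_width": finger opening in m; "finger_force": force on a finger pad.
Only numpy, scipy, OpenCV 4.12 (cv2) and the standard library are available. Lean on these libraries where they do the work, as an engineer would, in place of code of your own. Each camera call takes 0.05 s, during which the arm holds its last target. There are 200 camera calls.

## Working session

There is one attempt and no reset: what is moved stays moved. The work goes in short steps, Python scripts to look and compute and a tool call to move; the robot and the scene stay as the last step left them, time stands still between calls to the robot, and variables do not carry over. Pictures are saved under pics/ and viewed, at most 10 in all, crops included, and the job is handed in when it is done.

Besides the shell and the picture viewer there is one more tool, called as name(argument=value, ...), one argument or row to a line, values as JSON. arm_command: Moves the arm, as the interface text tells. Its arguments: {"type":"object","properties":{"deltas":{"type":"array","items":{"type":"array"}},"newtons":{"type":"number"}},"required":["deltas"]}

```bash
mkdir -p pics
cat > h.py <<'E'
import numpy as np,cv2
from workcell import bot
def ray(p,px):
    R=cv2.Rodrigues(np.array(p["rvec"],float))[0];t=np.array(p["tvec"],float).ravel()
    d=R.T@np.linalg.inv(np.array(p["K"]))@np.array([px[0],px[1],1.]);return -R.T@t,d
def atz(p,px,z):
    c,d=ray(p,px);return c+d*(z-c[2])/d[2]
def proj(p,X):
    return cv2.projectPoints(np.array(X,float).reshape(-1,3),np.array(p["rvec"],float),np.array(p["tvec"],float),np.array(p["K"],float),None)[0].reshape(-1,2)
E
python3 - <<'E'
from h import *
np.set_printoptions(precision=4,suppress=True)
print(bot.observe())
for c in("top","scene"):
    p=bot.grab_frame(c);cv2.imwrite(f"pics/{c}0.png",p["frame"][:,:,::-1])
    print(c,"cam at",ray(p,(320,200)))
    for n,z in(("canister",.03),("stand",0),("ramp_foot",0),("stand_seat",.04)):
        m=bot.mark_of(n,p);f=bot.find_in(n,p)
        print(n,[(np.array(a["at"]),round(a["p"],2),atz(p,a["at"],z)) for a in m[:2]],[(a["rect"],round(a["p"],2)) for a in f[:1]])
E
```

```text
{'clock': 0.0, 'qpos': array([ 1.0608,  0.522 , -0.0363,  1.6   ,  0.0212,  1.0211, -0.1128]), 'qd': array([-0.0005, -0.0003,  0.0004,  0.0004, -0.001 ,  0.0002, -0.0001]), 'joint_efforts': array([  0.0004, -92.7102,   1.9793, -36.9922,   0.0176,   0.0085,
         0.    ]), 'position': array([ 0.266 , -0.5654,  0.4041]), 'tool_rot': array([-3.1403,  0.0001,  0.4397]), 'force': array([-0.2148, -0.3681, -0.7102]), 'moment': array([ 0.0052, -0.0219,  0.0434]), 'finger_force': 0.0, 'grip_width': 0.08527905366791237}
top cam at (array([0.4202, 0.1688, 0.9033]), array([ 0.076 ,  0.0239, -0.9969]))
canister [(array([307.9, 209.1]), 0.72, array([0.4662, 0.2174, 0.03  ])), (array([373.2, 197.2]), 0.32, array([0.4921, 0.0683, 0.03  ]))] [([289.0, 175.7, 40.9, 70.2], 0.7)]
stand [(array([369.6, 196.1]), 0.97, array([0.4972, 0.0733, 0.    ]))] [([316.1, 146.2, 90.2, 98.6], 0.91)]
ramp_foot [(array([321.7, 202. ]), 0.65, array([0.4843, 0.1864, 0.    ]))] [([317.0, 142.6, 87.1, 104.0], 0.91)]
stand_seat [(array([372.7, 196.4]), 0.69, array([0.4931, 0.0705, 0.04  ]))] [([316.9, 148.3, 88.3, 94.6], 0.97)]
scene cam at (array([ 0.1777, -0.3448,  0.6433]), array([ 0.3496,  0.6236, -0.6993]))
canister [(array([304.3, 200.2]), 0.78, array([0.4569, 0.2162, 0.03  ]))] [([266.1, 172.4, 79.6, 58.0], 0.72)]
stand [] [([285.3, 196.7, 137.6, 107.5], 0.67)]
ramp_foot [(array([320.5, 215.8]), 0.61, array([0.4786, 0.1891, 0.    ]))] [([282.0, 196.7, 142.3, 102.9], 0.72)]
stand_seat [(array([363.6, 235.9]), 0.73, array([0.5038, 0.0761, 0.04  ])), (array([307.3, 202.9]), 0.69, array([0.454 , 0.1978, 0.04  ]))] [([282.9, 197.5, 139.3, 105.4], 0.63)]
```

View pics/top0.png

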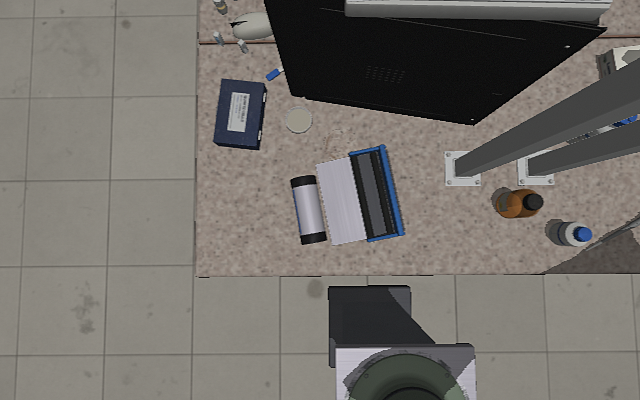

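View pics/scene0.png

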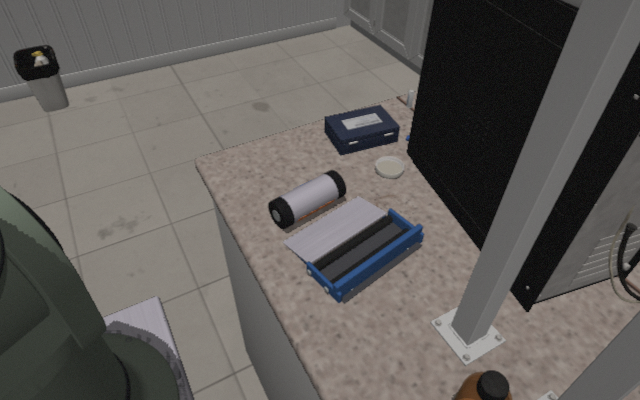

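The top view shows the canister at about (308,210), the ramp and stand to its right (ramp foot line near (325,205), blue bar near (393,190)), a tall dark cabinet ahead, and two posts with feet near (462,168) and (535,170). The scene view shows the canister at (307,200), the ramp at (340,225) and the near post's foot at (467,335).

Run:
```python
from h import *
np.set_printoptions(precision=4,suppress=True)
p=bot.grab_frame("top");s=bot.grab_frame("scene")
a=cv2.resize(p["frame"][135:260,270:420],None,fx=4,fy=4,interpolation=cv2.INTER_CUBIC)
cv2.imwrite("pics/crop1.png",a[:,:,::-1])
for n,px,z in [("postA c1",(445,152),0),("postA c2",(480,186),0),("postB c1",(518,152),0),("postB c2",(553,186),0),("bar a",(384,147),.04),("bar b",(403,236),.04),("ramp foot a",(317,164),0),("ramp foot b",(333,245),0),("can a",(303,176),.03),("can b",(314,244),.03),("cab1",(302,97),0),("cab2",(475,125),0),("bottle",(505,215),0),("dish",(298,120),0)]:
    print(n,atz(p,px,z))
for n,px in [("postA foot l",(434,318)),("r",(502,345)),("far",(472,312)),("near",(466,362)),("cab corner",(528,304))]: print(n,atz(s,px,0))
```

```text
postA c1 [ 0.6007 -0.1075  0.    ]
postA c2 [ 0.5186 -0.187   0.    ]
postB c1 [ 0.5988 -0.2799  0.    ]
postB c2 [ 0.517  -0.3579  0.    ]
bar a [0.6057 0.0428 0.04  ]
bar b [0.4036 0.0045 0.04  ]
ramp foot a [0.575  0.1969 0.    ]
ramp foot b [0.3832 0.1608 0.    ]
can a [0.5424 0.2283 0.03  ]
can b [0.387 0.204 0.03 ]
cab1 [0.7387 0.232  0.    ]
cab2 [ 0.6651 -0.1809  0.    ]
bottle [ 0.4498 -0.2426  0.    ]
dish [0.6823 0.2418 0.    ]
postA foot l [ 0.5307 -0.0991 -0.    ]
r [ 0.5936 -0.1871  0.    ]
far [ 0.593  -0.1204  0.    ]
near [ 0.5253 -0.181   0.    ]
cab corner [ 0.6866 -0.1541  0.    ]
```

View pics/crop1.png

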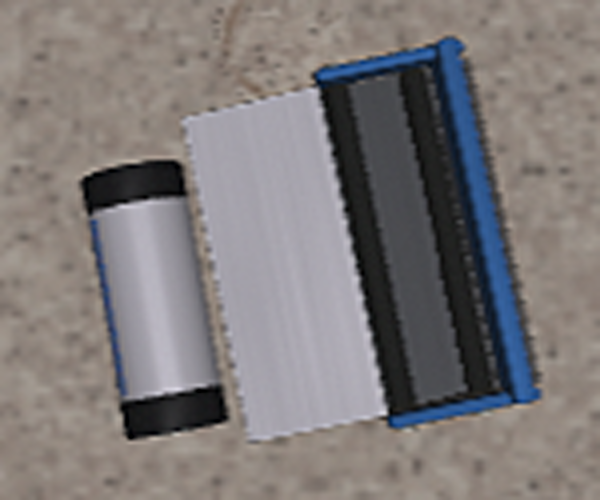

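arm_command(
  deltas=[
    [[0,-4,0],[0,0,0],8.5],
    [[0,-4,0],[0,0,0],8.5],
    [[0,-4,0],[0,0,0],8.5],
    [[0,-4,0],[0,0,0],8.5],
    [[0,-4,0],[0,0,0],8.5],
    [[0,-0.5,0],[0,0,0],8.5],
    [[0,0,0],[0,0,0],8.5],
  ],
)

```text
clock: 1.7
position: [0.1786, -0.3796, 0.4052]
tool_rot: [3.14, -0.0, 0.44]
force: [0.4, 0.1, -0.4]
grip_width: 0.0849
finger_force: 0.0
```

Run:
```python
from h import *
np.set_printoptions(precision=4,suppress=True)
o=bot.observe();print(o["clock"],o["qpos"],o["position"],o["tool_rot"],o["force"])
p=bot.grab_frame("top");s=bot.grab_frame("scene")
c=lambda u,v:(270+u/4-.375,135+v/4-.375)
f=[atz(p,c(186,118),0),atz(p,c(250,440),0)];t=[atz(p,c(322,88),.016),atz(p,c(388,415),.016)]
print(f,t)
d=(f[1]-f[0])+(t[1]-t[0]);ps=np.arctan2(-d[1],-d[0]);ux=np.array([np.cos(ps),np.sin(ps),0]);uy=np.array([-ux[1],ux[0],0])
print("psi",ps,np.mean(f,0)-.115*uy,np.mean(t,0)-.034*uy)
# can: end cap corner points at silhouette z~.03
cc=[atz(p,c(u,v),.03) for u,v in((83,185),(183,165),(130,437),(226,418))];print("can",cc,np.mean(cc,0))
```

```text
1.7 [ 1.0448  0.1941 -0.0633  2.1051  0.0165  0.8418 -0.1593] [ 0.1786 -0.3796  0.4052] [ 3.1405 -0.0001  0.4399] [ 0.4234  0.1082 -0.3973]
[array([0.5747, 0.199 , 0.    ]), array([0.3841, 0.1628, 0.    ])] [array([0.5889, 0.1188, 0.016 ]), array([0.3984, 0.0835, 0.016 ])]
psi 0.18544183612590523 [0.5006 0.0679 0.    ] [0.4999 0.0677 0.016 ]
can [array([0.5314, 0.2573, 0.03  ]), array([0.5424, 0.1999, 0.03  ]), array([0.3875, 0.2309, 0.03  ]), array([0.3978, 0.1765, 0.03  ])] [0.4648 0.2161 0.03  ]
```

arm_command(
  deltas=[
    [[5,-0.3,0],[0,0,-0.12],8.5],
    [[5,-0.3,0],[0,0,-0.12],8.5],
    [[5,-0.3,0],[0,0,-0.12],8.5],
    [[5,-0.3,0],[0,0,-0.12],8.5],
    [[5,-0.3,0],[0,0,-0.12],8.5],
    [[5,-0.3,0],[0,0,-0.12],8.5],
    [[5,-0.3,0],[0,0,-0.12],8.5],
    [[5,-0.3,0],[0,0,-0.12],8.5],
    [[5,-0.3,0],[0,0,-0.12],8.5],
    [[5,-0.3,0],[0,0,-0.12],8.5],
    [[5,-0.3,0],[0,0,-0.12],8.5],
    [[5,-0.3,0],[0,0,-0.12],8.5],
    [[5,-0.3,0],[0,0,-0.12],8.5],
    [[5,-0.3,0],[0,0,-0.12],8.5],
    [[0,0,0],[0,0,0.12],8.5],
    [[0,0,0],[0,0,0.12],8.5],
    [[0,0,0],[0,0,0.12],8.5],
    [[0,0,0],[0,0,0],8.5],
  ],
)

```text
clock: 3.6
position: [0.3577, 0.2153, 0.4046]
tool_rot: [-3.141, -0.001, 1.757]
force: [0.2, 0.7, -0.2]
grip_width: 0.085
finger_force: 0.0
```

```bash
cat >> h.py <<'E'
from scipy.spatial.transform import Rotation as Ro
S=np.array([.5003,.0678,0]);psi=.1854
RS=Ro.from_euler("z",psi).as_matrix()
def st(v=True):
    o=bot.observe();T=Ro.from_euler("xyz",o["tool_rot"]).as_matrix()
    print("t",round(o["clock"],2),"tcp stand mm",(RS.T@(o["position"]-S)*1000).round(1),"yaw err",round(((o["tool_rot"][2]-psi-np.pi/2)+np.pi)%(2*np.pi)-np.pi,4),"F stand",(RS.T@o["force"]).round(2),o["grip_width"].round(4))
    return o,T
def to(x,y,z,yawrel=np.pi/2):
    """tool-frame shift cm and rotvec to reach stand-frame TCP (m), pointing down"""
    o,T=st();w=S+RS@np.array([x,y,z]);G=Ro.from_euler("xyz",[np.pi,0,psi+yawrel]).as_matrix()
    print("shift cm",(T.T@(w-o["position"])*100).round(2),"rot",Ro.from_matrix(T.T@G).as_rotvec().round(4))
E
python3 - <<'E'
from h import *
o,T=st();print(o["qpos"].round(3))
to(-.0076,.215,.25)
E
```

```text
Traceback (most recent call last):
  File "h.py", line 15, in st
    print("t",round(o["clock"],2),"tcp stand mm",(RS.T@(o["position"]-S)*1000).round(1),"yaw err",round(((o["tool_rot"][2]-psi-np.pi/2)+np.pi)%(2*np.pi)-np.pi,4),"F stand",(RS.T@o["force"]).round(2),o["grip_width"].round(4))
                                                                                                                                                                                                       ^^^^^^^^^^^^^^^^^^^^^
AttributeError: 'float' object has no attribute 'round'
```

arm_command(
  deltas=[
    [[1.5,3.5,0],[0,0,0],8.5],
    [[1.5,3.5,0],[0,0,0],8.5],
    [[1.4,3.5,0],[0,0,0],8.5],
    [[0,0,4.5],[0,0,0],8.5],
    [[0,0,4.5],[0,0,0],8.5],
    [[0,0,4.5],[0,0,0],8.5],
    [[0,0,4.5],[0,0,0],8.5],
    [[0,0,2.5],[0,0,0],8.5],
    [[0,0,1.7],[0,0,0],8.5],
    [[0,0,0],[0,0,0],8.5],
    [[0,0,0],[0,0,0],8.5],
  ],
)

```text
clock: 4.7
position: [0.4522, 0.278, 0.1828]
tool_rot: [-3.141, -0.0, 1.762]
force: [-0.7, 0.4, -0.5]
grip_width: 0.085
finger_force: 0.0
```

```bash
sed -i 's/o\["grip_width"\].round(4)/round(o["grip_width"],4)/' h.py
python3 - <<'E'
from h import *
o,T=st();print(o["qpos"].round(3))
to(-.0076,.205,.181)
p=bot.grab_frame("scene");cv2.imwrite("pics/s2.png",cv2.resize(p["frame"][120:320,200:460],None,fx=3,fy=3)[:,:,::-1])
E
```

```text
t 4.7 tcp stand mm [ -8.6 215.4 182.8] yaw err 0.0054 F stand [-0.61  0.48 -0.47] 0.085
[-0.323  0.758 -0.467  1.966  0.619  0.562 -1.027]
t 4.7 tcp stand mm [ -8.6 215.4 182.8] yaw err 0.0054 F stand [-0.61  0.48 -0.47] 0.085
shift cm [-1.04  0.09  0.18] rot [-0.0004 -0.0004  0.0054]
```

View pics/s2.png

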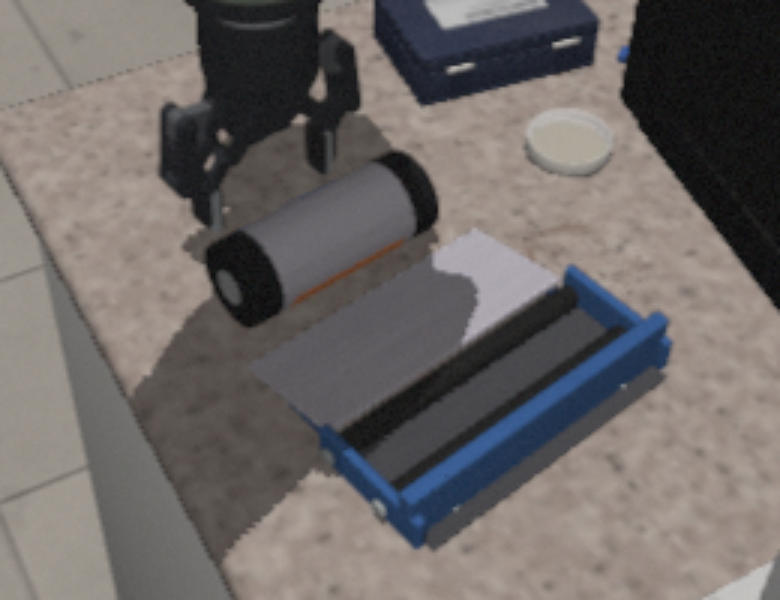

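The fingers straddle the canister's rear side (tips near (215,215) and (325,165) in the crop), upright and clear; a sliver of orange shows on the canister's lower stand side near (350,270). Now pushing.

arm_command(
  deltas=[
    [[-1,0.1,0],[0,0,0],8.5],
    [[-0.8,0,0.1],[0,0,0.005],8.5],
    [[-0.5,0,0],[0,0,0],8.5],
    [[-0.5,0,0],[0,0,0],8.5],
    [[-0.6,0,0],[0,0,0],8.5],
    [[-0.6,0,0],[0,0,0],8.5],
    [[-0.6,0,0],[0,0,0],8.5],
    [[-0.6,0,0],[0,0,0],8.5],
    [[-0.6,0,0],[0,0,0],8.5],
    [[-0.6,0,-0.1],[0,0,0],8.5],
    [[-0.6,0,-0.12],[0,0,0],8.5],
    [[-0.6,0,-0.12],[0,0,0],8.5],
    [[-0.6,0,-0.12],[0,0,0],8.5],
  ],
)

```text
clock: 6.05
position: [0.468, 0.1976, 0.1866]
tool_rot: [3.141, -0.001, 1.755]
force: [-3.2, 5.6, 3.9]
grip_width: 0.0848
finger_force: 2.7
```

Run:
```python
from h import *
to(0,.1,.195)
p=bot.grab_frame("scene");cv2.imwrite("pics/s3.png",cv2.resize(p["frame"][120:320,200:460],None,fx=3,fy=3)[:,:,::-1])
p=bot.grab_frame("top");m=bot.mark_of("canister",p);print([(a["p"],RS.T@(atz(p,a["at"],.035)-S)) for a in m[:2]])
```

```text
t 6.05 tcp stand mm [ -7.8 133.6 186.6] yaw err -0.0008 F stand [-2.12  6.15  3.85] 0.0848
shift cm [-3.35  0.79 -0.84] rot [ 0.0008 -0.0015 -0.0008]
[]
```

View pics/s3.png

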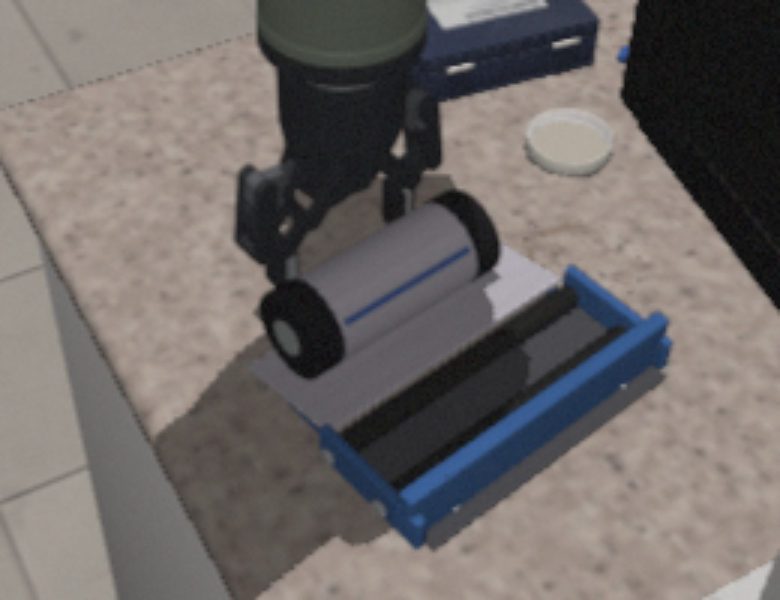

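The canister lies square on the ramp at about (385,285) in the crop, blue line on its stand-facing side; pushing on.

arm_command(
  deltas=[
    [[-0.6,0,-0.12],[0,0,0],8.5],
    [[-0.6,0,-0.12],[0,0,0],8.5],
    [[-0.6,0,-0.12],[0,0,0],8.5],
    [[-0.6,0,-0.12],[0,0,0],8.5],
    [[-0.6,0,-0.12],[0,0,0],8.5],
    [[-0.6,0,-0.12],[0,0,0],8.5],
    [[-0.6,0,-0.12],[0,0,0],8.5],
    [[-0.6,0,-0.12],[0,0,0],8.5],
    [[-0.5,0,-0.1],[0,0,0],8.5],
    [[-0.4,0,-0.1],[0,0,0],8.5],
    [[-0.4,0,-0.1],[0,0,0],8.5],
  ],
)

```text
clock: 7.3
position: [0.4792, 0.1371, 0.1989]
tool_rot: [3.141, 0.0, 1.755]
force: [0.4, 1.8, 0.3]
grip_width: 0.0852
finger_force: 0.8
```

Run:
```python
from h import *
to(-.008,.046,.199)
```

```text
t 7.3 tcp stand mm [ -8.   72.  198.9] yaw err -0.0013 F stand [0.71 1.74 0.34] 0.0852
shift cm [-2.6   0.   -0.01] rot [ 0.0001  0.     -0.0013]
```

arm_command(
  deltas=[
    [[-0.3,0,0],[0,0,0],8.5],
    [[-0.3,0,0],[0,0,0],8.5],
    [[-0.3,0,0],[0,0,0],8.5],
    [[-0.3,0,0],[0,0,0],8.5],
    [[-0.3,0,0],[0,0,0],8.5],
    [[-0.3,0,0],[0,0,0],8.5],
    [[-0.3,0,0],[0,0,0],8.5],
    [[-0.3,0,0],[0,0,0],8.5],
    [[-0.2,0,0],[0,0,0],8.5],
    [[0,0,0],[0,0,0],8.5],
    [[0,0,0],[0,0,0],8.5],
  ],
)

```text
clock: 8.4
position: [0.4838, 0.1118, 0.1989]
tool_rot: [-3.142, -0.0, 1.755]
force: [-0.9, 0.7, -0.3]
grip_width: 0.0843
finger_force: 0.0
```

Run:
```python
from h import *
to(-.008,.046,.199)
p=bot.grab_frame("scene");cv2.imwrite("pics/s4.png",cv2.resize(p["frame"][120:320,200:460],None,fx=3,fy=3)[:,:,::-1])
p=bot.grab_frame("top");cv2.imwrite("pics/t4.png",cv2.resize(p["frame"][135:260,270:420],None,fx=4,fy=4,interpolation=cv2.INTER_CUBIC)[:,:,::-1])
```

```text
t 8.4 tcp stand mm [ -8.1  46.3 198.9] yaw err -0.0014 F stand [-0.74  0.84 -0.33] 0.0843
shift cm [-0.03  0.01 -0.01] rot [-0.     -0.0001 -0.0014]
```

View pics/s4.png

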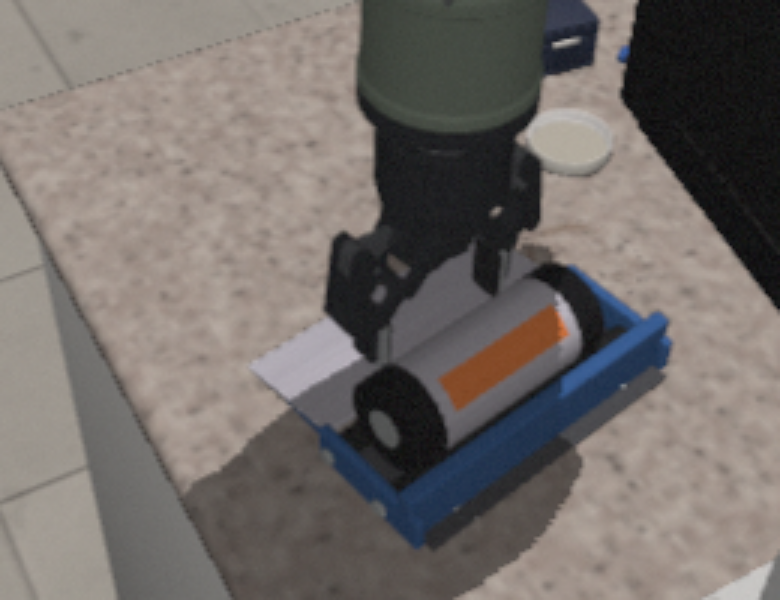

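Seated between the rollers; the orange window is visible on its upper stop-bar side around (505,355) in the crop. Measuring its angle.

```bash
cat >> h.py <<'E'
def win(cam):
    p=bot.grab_frame(cam);f=cv2.cvtColor(p["frame"],cv2.COLOR_RGB2HSV)
    m=((f[...,0]>4)&(f[...,0]<20)&(f[...,1]>130)&(f[...,2]>50))
    v,u=np.nonzero(m);out=[]
    for a,b in zip(u,v):
        c,d=ray(p,(a,b));c=RS.T@(c-S)-[0,0,.04];d=RS.T@d
        A=d[1]**2+d[2]**2;B=c[1]*d[1]+c[2]*d[2];C=c[1]**2+c[2]**2-.0009;D=B*B-A*C
        if D<0: continue
        X=c+d*(-B-np.sqrt(D))/A
        if abs(X[0])<.1: out.append((X[0],np.degrees(np.arctan2(X[1],X[2]))))
    if len(out)<15: print(cam,"n",len(out));return
    o=np.array(out);x=o[:,0]*1000
    print(cam,"n",len(o),"x mm",np.percentile(x,[2,98]).round(1),"angle deg (+ to ramp) mean",o[:,1].mean().round(1),"2/98%",np.percentile(o[:,1],[2,98]).round(1))
    return p
E
python3 - <<'E'
from h import *
win("scene");win("top")
E
```

```text
scene n 515 x mm [-51.1  33.1] angle deg (+ to ramp) mean -32.7 2/98% [-50.9 -14.7]
top n 0
```

arm_command(
  deltas=[
    [[1,0,0],[0,0,0],8.5],
    [[1,0,-2],[0,0,0],8.5],
    [[0,0,-4],[0,0,0],8.5],
    [[0,0,-4],[0,0,0],0],
    [[0,0,0],[0,0,0.14],0],
    [[0,0,0],[0,0,0.14],0],
    [[0,0,0],[0,0,0.14],0],
  ],
)

```text
clock: 9.3
position: [0.4801, 0.1321, 0.2993]
tool_rot: [3.141, -0.001, 1.329]
force: [0.0, 0.6, -0.4]
grip_width: 0.0276
finger_force: 0.0
```

Run:
```python
from h import *
o,T=st();print(o["qpos"].round(3));to(-.105,0,.29,0)
win("scene")
```

```text
t 9.3 tcp stand mm [ -8.1  66.9 299.3] yaw err -0.427 F stand [ 0.11  0.54 -0.36] 0.0276
[ 0.01   0.518 -0.523  2.005  0.387  0.715 -0.994]
t 9.3 tcp stand mm [ -8.1  66.9 299.3] yaw err -0.427 F stand [ 0.11  0.54 -0.36] 0.0276
shift cm [-10.1   -6.05   0.92] rot [ 2.0000e-04 -8.0000e-04  1.1438e+00]
scene n 517 x mm [-51.1  33.1] angle deg (+ to ramp) mean -32.6 2/98% [-50.9 -14.5]
```

arm_command(
  deltas=[
    [[0,0,0],[0,0,0.14],0],
    [[0,0,0],[0,0,0.14],0],
    [[0,0,0],[0,0,0.14],0],
    [[0,0,0],[0,0,0.14],0],
    [[0,0,0],[0,0,0.14],0],
    [[0,0,0],[0,0,0.14],0],
    [[0,0,0],[0,0,0.14],0],
    [[0,0,0],[0,0,0.14],0],
    [[-3.3,2.3,0],[0,0,0.024],0],
    [[-3.3,2.2,0],[0,0,0],0],
    [[-3.1,2.2,0],[0,0,0],0],
    [[0,0,0],[0,0,0],0],
  ],
)

```text
clock: 10.55
position: [0.3955, 0.0443, 0.2988]
tool_rot: [3.14, 0.003, 0.192]
force: [-0.1, 0.2, -0.3]
grip_width: -0.0005
finger_force: 0.0
```

Run:
```python
from h import *
o,T=st();print(o["qpos"].round(3));to(-.105,0,.223,0)
p=win("scene");cv2.imwrite("pics/s5.png",cv2.resize(p["frame"][120:320,200:460],None,fx=3,fy=3)[:,:,::-1])
```

```text
t 10.55 tcp stand mm [-107.4   -3.8  298.8] yaw err -1.5646 F stand [-0.04  0.16 -0.28] -0.0005
[-0.066  0.358 -0.236  2.254  0.16   0.547 -1.805]
t 10.55 tcp stand mm [-107.4   -3.8  298.8] yaw err -1.5646 F stand [-0.04  0.16 -0.28] -0.0005
shift cm [ 0.26 -0.39  7.58] rot [0.0013 0.0029 0.0062]
scene n 515 x mm [-51.1  33.1] angle deg (+ to ramp) mean -32.7 2/98% [-50.9 -14.7]
```

View pics/s5.png

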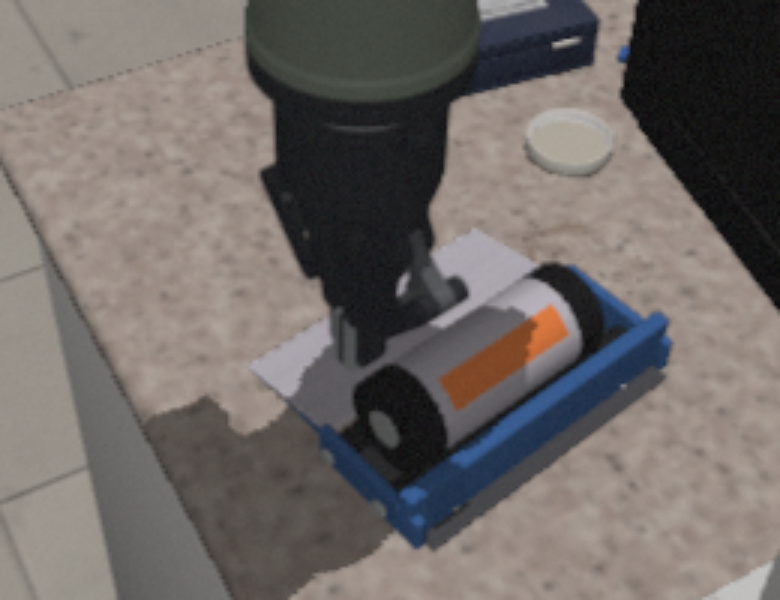

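Closed fingers hang just beyond the canister's near end cap (tips near (360,360), cap at (400,415) in the crop); window unchanged. I'll lower beside the cap and nudge the canister about 9 mm along the rollers to centre it.

arm_command(
  deltas=[
    [[0,-0.4,2.5],[0,0,0],0],
    [[0,0,2.5],[0,0,0],0],
    [[0,0,1.5],[0,0,0],0],
    [[0,0,0.6],[0,0,0],0],
    [[0,0,0],[0,0,0],0],
    [[0.4,0,0],[0,0,0],0],
    [[0.3,0,0],[0,0,0],0],
    [[0.2,0,0],[0,0,0],0],
  ],
)

```text
clock: 11.4
position: [0.4071, 0.0523, 0.2285]
tool_rot: [-3.141, -0.001, 0.191]
force: [-2.7, -2.0, 1.9]
grip_width: 0.0
finger_force: 2.2
```

Run:
```python
from h import *
to(-.086,0,.228,0)
win("scene")
```

```text
t 11.4 tcp stand mm [-94.5   2.  228.5] yaw err -1.5655 F stand [-3.01 -1.51  1.93] 0.0
shift cm [0.85 0.2  0.05] rot [-0.0001 -0.0014  0.0053]
scene n 464 x mm [-50.2  33.1] angle deg (+ to ramp) mean -33.8 2/98% [-50.9 -14.5]
```

arm_command(
  deltas=[
    [[0.2,0,0],[0,0,0],0],
    [[0.2,0,0],[0,0,0],0],
    [[0.2,0,0],[0,0,0],0],
    [[0.2,0,0],[0,0,0],0],
    [[0,0,0],[0,0,0],0],
  ],
)

```text
clock: 11.95
position: [0.4141, 0.0536, 0.2279]
tool_rot: [3.141, 0.001, 0.191]
force: [-3.7, -1.5, 1.9]
grip_width: 0.0
finger_force: 1.8
```

Run:
```python
from h import *
st();win("scene")
```

```text
t 11.95 tcp stand mm [-87.4   1.9 227.9] yaw err -1.5655 F stand [-3.88 -0.81  1.92] 0.0
scene n 454 x mm [-43.4  39.7] angle deg (+ to ramp) mean -33.9 2/98% [-51.  -14.5]
```

arm_command(
  deltas=[
    [[-0.8,0,0],[0,0,0],0],
    [[0,0,-3],[0,0,0],0],
    [[0,0,-2],[0,0,0],0],
    [[3.2,0.5,0],[0,0,0],0],
    [[3.2,0.5,0],[0,0,0],0],
    [[3.1,0,0],[0,0,0],0],
    [[0,0,1.5],[0,0,0],0],
    [[0,0,1],[0,0,0],0],
    [[0,0,0],[0,0,0],0],
  ],
)

```text
clock: 12.9
position: [0.5006, 0.0602, 0.2517]
tool_rot: [3.142, 0.002, 0.191]
force: [-0.9, -0.0, 0.2]
grip_width: 0.0
finger_force: 0.0
```

Run:
```python
from h import *
to(0,-.0085,.243,0)
win("scene")
```

```text
t 12.9 tcp stand mm [ -1.1  -7.5 251.7] yaw err -1.5652 F stand [-0.9   0.15  0.18] 0.0
shift cm [0.11 0.1  0.87] rot [0.     0.0024 0.0056]
scene n 503 x mm [-44.4  39.7] angle deg (+ to ramp) mean -32.9 2/98% [-50.9 -14.6]
```

Center now within ~2 mm. Lowering to the crest in small steps.

arm_command(
  deltas=[
    [[0,0.1,0.4],[0,0,0],0],
    [[0,0,0.2],[0,0,0],0],
    [[0,0,0.1],[0,0,0],0],
    [[0,0,0.1],[0,0,0],0],
    [[0,0,0],[0,0,0],0],
  ],
)

```text
clock: 13.45
position: [0.5018, 0.0594, 0.2449]
tool_rot: [3.142, -0.0, 0.191]
force: [-0.2, 0.2, -0.1]
grip_width: 0.0002
finger_force: 0.0
```

Run:
```python
from h import *
st()
```

```text
t 13.45 tcp stand mm [-1.000e-01 -8.500e+00  2.449e+02] yaw err -1.5655 F stand [-0.17  0.2  -0.09] 0.0002
```

arm_command(
  deltas=[
    [[0,0,0.1],[0,0,0],0],
    [[0,0,0.1],[0,0,0],0],
    [[0,0,0],[0,0,0],0],
  ],
)

```text
clock: 13.75
position: [0.5019, 0.0594, 0.2431]
tool_rot: [3.142, -0.0, 0.191]
force: [-0.5, 0.3, 7.1]
grip_width: -0.0001
finger_force: 3.3
```

Run:
```python
from h import *
st()
```

```text
t 13.75 tcp stand mm [  0.   -8.5 243.1] yaw err -1.5655 F stand [-0.46  0.43  7.09] -0.0001
```

arm_command(
  deltas=[
    [[0,-0.25,0],[0,0,0],0],
    [[0,-0.25,0],[0,0,0],0],
    [[0,-0.25,0],[0,0,0],0],
    [[0,-0.25,0],[0,0,0],0],
    [[0,0,0],[0,0,0],0],
  ],
)

```text
clock: 14.25
position: [0.5, 0.0693, 0.2434]
tool_rot: [3.141, -0.0, 0.191]
force: [-3.2, -1.8, 14.9]
grip_width: -0.0001
finger_force: 7.3
```

Run:
```python
from h import *
st();win("scene");win("top")
```

```text
t 14.25 tcp stand mm [ -0.    1.5 243.4] yaw err -1.5654 F stand [-3.47 -1.16 14.9 ] -0.0001
scene n 432 x mm [-44.7  39.4] angle deg (+ to ramp) mean -17.2 2/98% [-33.2   3.5]
top n 0
```

arm_command(
  deltas=[
    [[0,0,-0.05],[0,0,0],0],
    [[0,-0.25,0],[0,0,0],0],
    [[0,-0.25,0],[0,0,0],0],
    [[0,-0.25,0],[0,0,0],0],
    [[0,-0.05,0],[0,0,0],0],
    [[0,0,0],[0,0,0],0],
  ],
)

```text
clock: 14.95
position: [0.4984, 0.0774, 0.2435]
tool_rot: [-3.142, -0.0, 0.191]
force: [-0.9, 0.6, 4.6]
grip_width: -0.0004
finger_force: 2.6
```

Run:
```python
from h import *
st();win("scene")
```

```text
t 14.95 tcp stand mm [-1.000e-01  9.800e+00  2.435e+02] yaw err -1.5652 F stand [-0.73  0.73  4.64] -0.0004
scene n 398 x mm [-44.2  40.7] angle deg (+ to ramp) mean -2.0 2/98% [-17.7  19.5]
```

arm_command(
  deltas=[
    [[0,0,-0.3],[0,0,0],0],
    [[0,0,-1],[0,0,0],0],
    [[0,0,-3],[0,0,0],0],
    [[0,-4,-2],[0,0,0],0],
    [[0,-4.5,0],[0,0,0],0],
    [[0,-4.5,0],[0,0,0],0],
    [[0,-4.5,0],[0,0,0],0],
    [[0,-4.5,0],[0,0,0],0],
    [[0,0,0],[0,0,0],0],
  ],
)

```text
clock: 15.9
position: [0.4545, 0.2991, 0.3072]
tool_rot: [-3.138, -0.001, 0.198]
force: [-0.3, -1.3, -0.6]
grip_width: 0.0002
finger_force: 0.0
```

Run:
```python
from h import *
st();win("scene");p=win("top")
p=bot.grab_frame("top") if p is None else p
cv2.imwrite("pics/t6.png",cv2.resize(p["frame"][135:260,270:420],None,fx=4,fy=4,interpolation=cv2.INTER_CUBIC)[:,:,::-1])
```

```text
t 15.9 tcp stand mm [ -2.4 235.7 307.2] yaw err -1.5582 F stand [-0.53 -1.23 -0.61] 0.0002
scene n 457 x mm [-44.1  40.7] angle deg (+ to ramp) mean 0.3 2/98% [-17.7  21.5]
top n 367 x mm [-43.9  42.2] angle deg (+ to ramp) mean 0.4 2/98% [-18.   18.2]
```

View pics/t6.png

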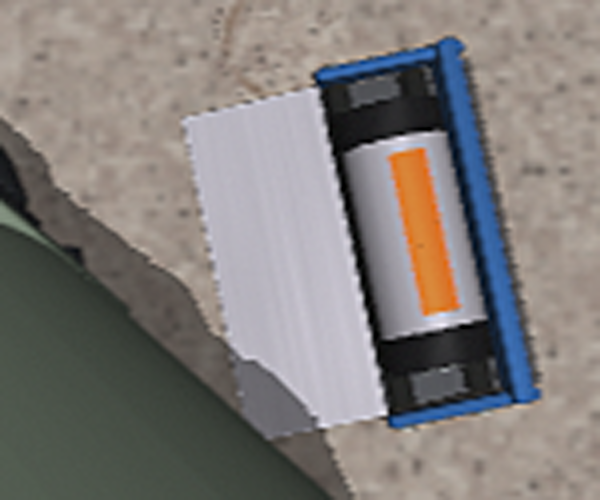

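The canister sits centred between the cheeks. Its window, around (424,230) in the crop, measures 0.3 to 0.4° from straight up in both cameras, and the robot is clear.

```bash
python3 -c "
from workcell import bot
print(bot.job_done())"
```

```text
the job is handed in; nothing more can be done
None
```

The canister was rolled up the ramp without being lifted and now rests on the stand's rollers, within about 2 mm of centre with its orange window about 0.4° from straight up; I handed the job in at about 16 s with the arm clear.

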